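# Clear the catch tray and knock out the bush

### The arm

A 7-joint arm with a two-finger parallel gripper is mounted at the origin on a cart in front of the work surface, level with it; the furniture and walls round the work are solid. World frame = base frame: x ahead of the robot, y to its left, z up, the work surface at z = 0. Lengths are in m, angles in rad, forces in N, time in s.
With the tool pointing down it reaches from about 0.4 to 0.925 m from the base axis. Payload 4.1 kg.
Tool frame: the origin (TCP) lies at the very end of the fingers, on their centre line; the grasp point (between the pads) lies 19 mm behind it (bot.hold_point_z is the distance from the TCP to the grasp point, in m); z points along the fingers, y is the line along which they close (so a half turn about z gives the same grasp; the last joint's range is limited). The gripper opens to 85 mm and grips with 20 to 120 N. Pads are 22 mm wide; open, the fingers measure 114 mm over their backs; the gripper's body (76 mm by 85 mm) begins 54 mm behind the grasp point. The pads swing forward as they close: fully open they stand 13 mm farther back than shut.
Start: joints at [1.008, 0.398, 0.045, 1.537, -0.019, 1.207, -0.051], TCP at [0.291, -0.581, 0.231] pointing down, gripper open.
Joint ranges: [-2.82, 2.82], [-0.49, 2.23], [-1.37, 1.46], [0, 2.46], [-1.36, 4.5], [0.23, 2], [-2.94, 2.94]. Speed limits (rad/s): [2.57, 2.57, 3.14, 3.14, 3.14, 3.14, 3.14].

### API

Orientations are given as a unit quaternion [x, y, z, w].
In Python, from bench import bot gives the robot as it stands.
- The arm moves only by the tool move_arm, never from a script. Its argument "plan" is a list of rows, each an object of numbers: "grip": the gripper's target within -1 to 1 (fully open at 1, half-way at 0, shut at -1); "tx", "ty", "tz": the shift along the tool's x, y, z in m; "ax", "ay", "az": the turn, a rotation vector about the tool's x, y, z in degrees. In form: [{"grip": .., "tx": .., "ty": .., "tz": .., "ax": .., "ay": .., "az": ..}, ...]. A call has 1 to 5 rows; each row is the pose to reach, as a shift and turn from the pose commanded when the call began, along the tool's axes at that moment; what a row does not reach only later rows make up. A row lasts 1/8 s, in which the tool goes at most 62.5 mm and 10.7 degrees, less where a joint would pass 70% of its speed; a pose out of reach is approached as far as the arm can. A call with a gripper value outside its range is refused whole. The fingers move at their own pace and stop on an object; "newtons" is the grip in N (left out, the last holds). Time passes only in rows, so rows that repeat a pose let the fingers close. It gives the time, the measured TCP pose, the force, the opening and the grip force at its end, in the units of the state.
- bot.read_state(): the state, without advancing time (a new reading comes with each control period).
- bot.snapshot(name): name is "side" or "top"; returns a dict with "color" (480x640x3 uint8, blue, green, red), "camera_matrix" (3x3 intrinsics, pixels), "rvec" (rotation vector, rad) and "tvec" (3), from world to camera coordinates, as OpenCV has them. Camera axes: x right, y down, z forward; pixel columns grow to the right and rows downward; lengths in m; the calibration is good to about 2 mm. A picture is of the moment at which its call begins. There is no depth.
- bot.hand_in(): hands the job in; it is judged then, once.
Trained networks look in the newest picture that a camera, given by its name, has taken for a name from the list of things; names that differ only in an ending like _2 or _b are one class to them, and where a whole thing is asked for, a point or a joint stands for the part that bears it (a point fixed in the world has none). Each returns a list of dicts, best first, with "score" (0 to 1); they miss things now and then, are a little off and sometimes report something else, mostly with a low value. They report only what shows in the picture. A call takes as long as a camera call. They do not tell look-alikes from the thing itself.
- bot.look_for(camera, name): "at" ([column, row] in pixels, amid what is visible of it).
- bot.landmark_of(camera, name): "at" ([column, row] in pixels: a listed point, or the origin of a listed thing).
The state is a dict: "clock": time; "joints": joint angles; "joint_vel": joint speeds; "joint_torque": joint torques, N m; "eef_pos": TCP position; "tool_rot": TCP orientation; "wrist_force": force on the tool from outside, world axes, zero at the start; "ft_torque": the same for the moment, N m; "opening": finger opening in m; "grasp_force": force on a finger pad.
Only numpy, scipy, OpenCV 4.12 (cv2) and the standard library are available. Lean on these libraries where they do the work, as an engineer would, in place of code of your own. Each camera call takes 0.05 s, during which the arm holds its last target. There are 200 camera calls.

### The job

The wooden ring clamp has been left lying across the catch tray, right in front of the knock-out block, where the bush has to come out. First lay the ring clamp flat on the soldering board, with its middle well over the board; then push the ejector rod fully home, until its head stops against the guard plate, so that the brass bush is driven out and comes to lie in the catch tray. Leave the tape roll, the lump of pitch and the jar where they are.

Things in the scene. Friction and masses are not known exactly. Their poses are not given: they have to be found in the camera images.
- knockout: Knock-out block with catch tray, fixed to the bench. Origin on the bench top below the bore's axis, 8 mm beyond the bore's mouth (exit); +x is the push direction along the bore, roughly away from the robot; z up. The 33 mm bore runs along x, 45 mm above the bench, through an aluminium block from x = -66 to -8 mm, 70 mm wide, top at 72 mm. A guard plate stands at its robot end.
- visor_edge (a point): Middle of the visor's edge nearest the robot, 150 mm above the bench. The guard plate (x = -74 to -66 mm, 110 mm wide) carries this 6 mm thick level visor on top, overhanging to x = -103 mm, so an upright gripper cannot follow the rod's head home: lean the tool back toward the robot, 30 to 45 degrees from vertical. Axes as the knock-out block.
- tray_floor (a point): Point on the catch tray's floor, 6 mm above the bench, 60 mm beyond the bore's mouth, mid-width. The tray begins at the mouth: inside x = -8 to 104 mm of the knock-out block and 80 mm across; side and end walls 6 mm thick, tops 30 mm above the bench. On each side wall, at x = 70 to 78 mm, a stop lug rises to 44 mm, just beyond the ring clamp.
- rod_head (a point): Centre of the flat push face of the ejector rod's head, a steel disc 40 mm across and 14 mm thick on a 24 mm rod, on the bore's axis 45 mm above the bench, on the robot's side of the guard plate. The rod is captive and slides only along the bore. At the start the face stands 90 to 98 mm before the guard plate; fully home, 20 mm before it.
- ejector (a joint): Travel of the ejector rod in m: starts at 0 to 0.008, 0.078 is fully home (hard stop). It resists with about 4 N, plus 1 to 2 N while it pushes the bush, and stays where it is left.
- bush_mid (a point): Centre of the lightly oiled brass bush, a plain cylinder of 32 mm diameter and 60 mm length, axis along its own x. At the start it sits in the bore, its far end 6 to 10 mm out of the mouth; lying in the tray its centre is 22 mm above the bench.
- clamp_mid (a point): Middle of the wooden ring clamp, 166 mm long (along its y axis), 28 mm wide (x), body about 24 mm high (z); this point lies half-way up, 12 mm above its underside. It lies across the two side walls of the catch tray, its underside about 30 mm above the bench, its long axis roughly square to the bore, about 55 mm beyond the bore's mouth.
- board_top (a point): Centre of the upper face of the pale scorched ceramic soldering board, a slab 112 (its x) x 148 (its y) x 20 mm fixed flat on the bench to the left of the knock-out block, next to it or farther out, past the bead box; this face is 20 mm above the bench. The lamp's shade hangs low over the bench beyond x = 0.6 m, left of y = 0: draw the arm back toward the robot before swinging left.
- bead_box: White divided bead box, 113 (x) x 68 (y) x 29 mm, fixed to the bench in the other of these two places; origin at the centre of its underside. Not to be used.
- tape_roll: Roll of masking tape lying flat, 72 mm across, 13 mm high; origin at the centre of its underside. Bystander.
- pitch_lump: Dark lump of setting pitch, 45 x 56 x 26 mm; origin at the centre of its underside. Bystander.
- flux_jar: White jar with a stick in it, 55 x 67 x 89 mm; origin at the centre of its underside. Bystander.
Things that resemble listed ones, but are neither listed nor needed, are in the scene too. There is more than one size of the part that bears board_top; the job needs the largest.

How it is judged:
On the way, in this order (a step that is already met when the one before it is completed fails the run):
1. the ring clamp lies on the soldering board and is let go, with the ejector rod not yet pushed (x of clamp_mid in the frame of board_top between -0.05 and 0.05 m and y of clamp_mid in the frame of board_top between -0.065 and 0.065 m and z of clamp_mid in the frame of board_top between 0.004 and 0.022 m and contact force between ring_clamp and the fingers below 0.1 N and value of joint ejector below 0.02 m), for 0.2 s.
2. the ejector rod is fully home and the bush lies in the catch tray (value of joint ejector above 0.074 m and z of bush_mid in the frame of knockout below 0.027 m), for 0.2 s.
At the end, for the whole second after the job is handed in: The ring clamp lies level (within 8 degrees) and still on the soldering board, its middle inside the board's outline by 6 mm or more; the ejector rod is home to within 4 mm; the bush lies still on the floor of the catch tray, between its walls (all of step 2 and x of clamp_mid in the frame of board_top between -0.05 and 0.05 m and y of clamp_mid in the frame of board_top between -0.065 and 0.065 m and z of clamp_mid in the frame of board_top between 0.004 and 0.022 m and angle between clamp_mid's own y axis and vertical between 1.42 and 1.72 rad and linear speed of each of ring_clamp, bush below 0.02 m/s and x of bush_mid in the frame of knockout between 0.01 and 0.092 m and y of bush_mid in the frame of knockout between -0.04 and 0.04 m); the robot touches nothing.
It fails at once if the tape roll, the lump of pitch or the jar is moved by more than 25 mm (distance of any of tape_roll, pitch_lump, flux_jar from where it was at the start of the episode above 0.025 m).
It also fails if it takes over 58 s, if anything falls off the work surface, if the arm or the gripper's body presses on something with over 40 N, if the wrist force passes 120 N, or if a joint passes its speed limit or range.

## Working session

There is one attempt and no reset: what is moved stays moved. The work goes in short steps, Python scripts to look and compute and a tool call to move; the robot and the scene stay as the last step left them, time stands still between calls to the robot, and variables do not carry over. Pictures are saved under pics/ and viewed, at most 10 in all, crops included, and the job is handed in when it is done.

Besides the shell and the picture viewer there is one more tool, called after "Request:" by a JSON object that holds its "api" and its "payload", one argument or row to a line. move_arm: Moves the arm, as the interface text tells. Its arguments: {"type":"object","properties":{"plan":{"type":"array"},"newtons":{"type":"number"}},"required":["plan"]}

```bash
ls; mkdir -p pics; cat > h.py <<'E'
import numpy as np, cv2
from scipy.spatial.transform import Rotation as R
from bench import bot
def ray(s,px):
    K=np.array(s["camera_matrix"]);Rm=cv2.Rodrigues(np.array(s["rvec"],float))[0];t=np.array(s["tvec"],float).ravel()
    d=Rm.T@np.linalg.inv(K)@np.array([px[0],px[1],1.]);return -Rm.T@t,d
def at_z(s,px,z):
    c,d=ray(s,px);return c+d*(z-c[2])/d[2]
def tri(l):
    A=np.zeros((3,3));b=np.zeros(3)
    for c,d in l:
        d=d/np.linalg.norm(d);P=np.eye(3)-np.outer(d,d);A+=P;b+=P@c
    return np.linalg.solve(A,b)
def proj(s,p):
    return cv2.projectPoints(np.array([p],float),np.array(s["rvec"],float),np.array(s["tvec"],float),np.array(s["camera_matrix"]),None)[0].ravel()
E
python3 - <<'E'
from h import *
np.set_printoptions(precision=3,suppress=True)
st=bot.read_state();print(st["clock"],st["eef_pos"],st["tool_rot"],bot.hold_point_z)
S={n:bot.snapshot(n) for n in("top","side")}
for n,s in S.items(): cv2.imwrite(f"pics/{n}0.png",s["color"])
Z=dict(knockout=0,visor_edge=.15,tray_floor=.006,rod_head=.045,bush_mid=.045,clamp_mid=.042,board_top=.02,bead_box=0,tape_roll=0,pitch_lump=0,flux_jar=0)
for k,z in Z.items():
    for n,s in S.items():
        for r in bot.landmark_of(n,k)[:3]: print(k,n,round(r["score"],2),np.round(r["at"]),at_z(s,r["at"],z))
print(bot.read_state()["clock"])
E
```

```text
pics
0.0 [ 0.291 -0.581  0.23 ] [ 0.973  0.23  -0.    -0.001] 0.0187
knockout top 0.69 [392. 200.] [ 0.634 -0.189  0.   ]
knockout side 0.76 [323. 243.] [ 0.631 -0.196  0.   ]
visor_edge top 0.61 [404. 234.] [ 0.529 -0.192  0.15 ]
visor_edge side 0.69 [357. 204.] [ 0.52  -0.182  0.15 ]
tray_floor top 0.86 [395. 182.] [ 0.681 -0.194  0.006]
tray_floor top 0.37 [286. 262.] [0.476 0.078 0.006]
tray_floor side 0.66 [331. 304.] [0.475 0.105 0.006]
rod_head top 0.96 [402. 270.] [ 0.454 -0.202  0.045]
rod_head side 0.58 [378. 238.] [ 0.461 -0.204  0.045]
bush_mid top 0.47 [398. 211.] [ 0.598 -0.194  0.045]
clamp_mid top 0.61 [401. 182.] [ 0.671 -0.205  0.042]
clamp_mid side 0.56 [317. 229.] [ 0.652 -0.196  0.042]
board_top top 0.88 [157. 197.] [0.633 0.402 0.02 ]
board_top top 0.84 [188. 268.] [0.456 0.318 0.02 ]
board_top top 0.56 [342. 304.] [ 0.373 -0.059  0.02 ]
board_top side 0.92 [299. 358.] [0.45 0.32 0.02]
board_top side 0.82 [200. 364.] [0.617 0.412 0.02 ]
board_top side 0.76 [390. 277.] [ 0.377 -0.049  0.02 ]
bead_box top 0.58 [284. 263.] [0.473 0.086 0.   ]
bead_box side 0.94 [337. 303.] [0.467 0.085 0.   ]
bead_box side 0.74 [315. 228.] [ 0.699 -0.282  0.   ]
bead_box side 0.38 [372. 224.] [ 0.541 -0.386  0.   ]
tape_roll top 0.78 [313. 166.] [0.721 0.014 0.   ]
tape_roll side 0.58 [266. 266.] [0.717 0.    0.   ]
tape_roll side 0.16 [317. 243.] [ 0.646 -0.185  0.   ]
pitch_lump top 0.69 [298. 202.] [0.628 0.051 0.   ]
pitch_lump top 0.58 [404. 182.] [ 0.683 -0.219  0.   ]
pitch_lump side 0.48 [283. 286.] [0.625 0.069 0.   ]
flux_jar top 0.87 [471. 232.] [ 0.555 -0.387  0.   ]
flux_jar side 0.88 [371. 223.] [ 0.547 -0.395  0.   ]
1.2
```

```bash
python3 - <<'E'
import cv2
a=cv2.imread("pics/top0.png");b=cv2.imread("pics/side0.png")
cv2.imwrite("pics/t1.png",cv2.resize(a[130:350,110:510],(800,440),interpolation=2))
cv2.imwrite("pics/s1.png",cv2.resize(b[160:440,130:470],(728,600),interpolation=2))
E
```

```text
(no output)
```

View pics/t1.png

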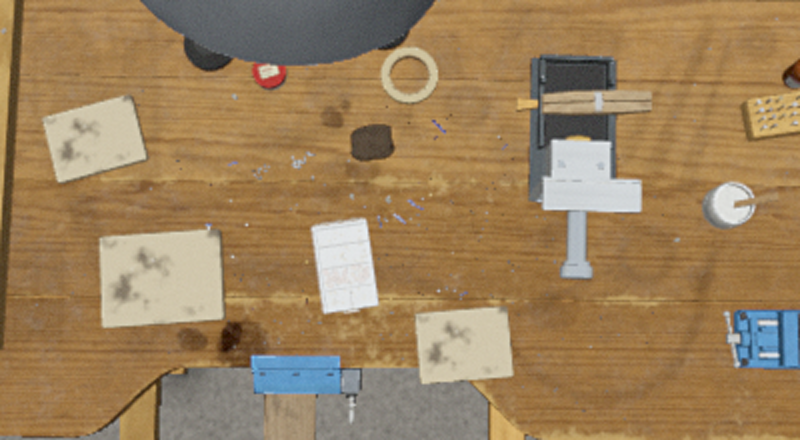

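View pics/s1.png

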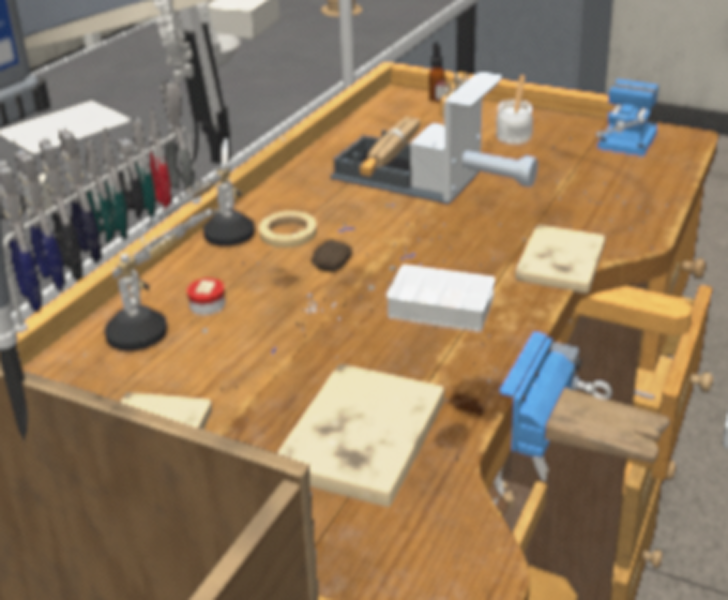

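Top view (crop px): the clamp spans (517–652, 102), the block and tray are at (575, 130), and the rod head is at (576, 270). The largest board is at (161, 278), the lower left of three look-alikes. The bead box is at (345, 265). The side view agrees. Next I refine the yaw and centres.

```bash
python3 - <<'E'
from h import *
np.set_printoptions(precision=4,suppress=True)
S={n:bot.snapshot(n) for n in("top","side")}
t=S["top"];f=lambda u,v:(u/2+110,v/2+130)
for n,u,v,z in [("clampL",518,104,.042),("clampBodyL",542,103,.05),("clampR",652,101,.05),("trayFL",532,57,.03),("trayFR",614,57,.03),("visL",543,210,.15),("visR",641,212,.15),("headL",562,277,.045),("headR",592,277,.045),("rodtop",569,210,.057),("rodR",584,210,.057),
 ("bd",99,238,.02),("bd",221,231,.02),("bd",224,319,.02),("bd",103,327,.02)]:
    print(n,at_z(t,f(u,v),z))
for k in("clamp_mid","rod_head","visor_edge","knockout","board_top"):
    l=[ray(S[n],bot.landmark_of(n,k)[(1 if (k=="board_top" and n=="top") else 0)]["at"]) for n in S if bot.landmark_of(n,k)]
    if len(l)==2: print(k,tri(l))
im=t["color"]
cv2.imwrite("pics/t2.png",cv2.resize(im[150:280,350:450],(600,780)[:1]+(780,),interpolation=2)[:600])
cv2.imwrite("pics/t2.png",cv2.resize(im[150:275,345:445],(480,600),interpolation=2))
E
```

```text
clampL [ 0.6716 -0.1247  0.042 ]
clampBodyL [ 0.6713 -0.1535  0.05  ]
clampR [ 0.6751 -0.2892  0.05  ]
trayFL [ 0.7349 -0.1439  0.03  ]
trayFR [ 0.7359 -0.2472  0.03  ]
visL [ 0.5262 -0.1408  0.15  ]
visR [ 0.5248 -0.2505  0.15  ]
headL [ 0.458  -0.1764  0.045 ]
headR [ 0.4583 -0.2127  0.045 ]
rodtop [ 0.5381 -0.184   0.057 ]
rodR [ 0.5383 -0.2022  0.057 ]
bd [0.5036 0.3899 0.02  ]
bd [0.5134 0.2405 0.02  ]
bd [0.4056 0.2335 0.02  ]
bd [0.395  0.3799 0.02  ]
clamp_mid [ 0.6657 -0.2089  0.0342]
rod_head [ 0.4555 -0.1978  0.044 ]
visor_edge [ 0.5291 -0.1963  0.147 ]
knockout [ 0.6381 -0.2029  0.001 ]
board_top [0.4564 0.3165 0.0225]
```

View pics/t2.png

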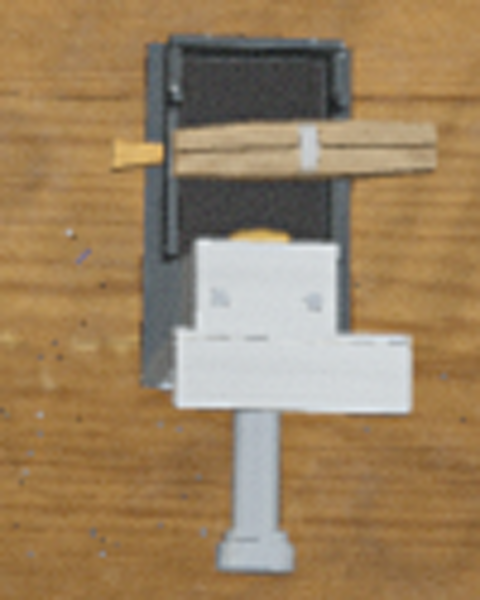

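```bash
cat >> h.py <<'E'
def go(p,yaw=None,lean=0):
    """tool-frame shift (m) and turn (deg) to TCP p, tool y at world angle yaw, tool leaned back (about world y) by lean"""
    st=bot.read_state();q=R.from_quat(st["tool_rot"]);e=np.array(st["eef_pos"])
    out=q.inv().apply(np.array(p)-e)
    a=np.zeros(3)
    if yaw is not None:
        y=np.radians(yaw);Y=np.array([np.cos(y),np.sin(y),0]);Z=np.array([0,0,-1.]);
        T=R.from_euler('y',lean,degrees=True)*R.from_matrix(np.c_[np.cross(Y,Z),Y,Z])
        a=(q.inv()*T).as_rotvec(degrees=True)
    print("t",np.round(out,4),"a",np.round(a,1),"clock",st["clock"],"eef",np.round(e,4),"F",np.round(st["wrist_force"],1),"open",round(st["opening"],4),"gf",st["grasp_force"])
E
python3 -c "
from h import *
go([.671,-.205,.30],1.2)"
```

```text
t [ 0.5084 -0.1665 -0.0687] a [  0.    0.  -64.6] clock 2.3 eef [ 0.2908 -0.5814  0.2314] F [0.3 0.  0.3] open 0.0852 gf 0.0
```

Request:
{"api": "move_arm", "payload": {
  "plan": [
    {"grip": 0.1,"tx": 0.03,"ty": -0.01,"tz": -0.05,"az": -8},
    {"grip": 0.1,"tx": 0.09,"ty": -0.03,"tz": -0.07,"az": -18},
    {"grip": 0.1,"tx": 0.15,"ty": -0.05,"tz": -0.07,"az": -28},
    {"grip": 0.1,"tx": 0.2,"ty": -0.07,"tz": -0.07,"az": -38},
    {"grip": 0.1,"tx": 0.26,"ty": -0.09,"tz": -0.07,"az": -48}
  ],
  "newtons": 50
}}

```text
invalid input
```

```bash
python3 -c "
from h import *
go([.671,-.205,.30],1.2)"
```

```text
t [ 0.5084 -0.1665 -0.0687] a [  0.    0.  -64.6] clock 2.3 eef [ 0.2908 -0.5814  0.2314] F [0.3 0.  0.3] open 0.0852 gf 0.0
```

Request:
{"api": "move_arm", "payload": {
  "plan": [
    {"grip": 0.1,"tx": 0.03,"ty": -0.01,"tz": -0.05,"ax": 0,"ay": 0,"az": -8},
    {"grip": 0.1,"tx": 0.09,"ty": -0.03,"tz": -0.07,"ax": 0,"ay": 0,"az": -18},
    {"grip": 0.1,"tx": 0.15,"ty": -0.05,"tz": -0.07,"ax": 0,"ay": 0,"az": -28},
    {"grip": 0.1,"tx": 0.2,"ty": -0.07,"tz": -0.07,"ax": 0,"ay": 0,"az": -38},
    {"grip": 0.1,"tx": 0.26,"ty": -0.09,"tz": -0.07,"ax": 0,"ay": 0,"az": -48}
  ],
  "newtons": 50
}}

```text
clock: 2.92
eef_pos: [0.4833, -0.384, 0.3018]
tool_rot: [0.794, 0.608, -0.0, 0.001]
wrist_force: [1.1, -1.3, -0.2]
opening: 0.0471
grasp_force: 0.0
```

```bash
python3 -c "
from h import *
go([.671,-.205,.30],1.2)"
```

```text
t [0.2218 0.1344 0.0017] a [  0.    0.1 -16.3] clock 2.925 eef [ 0.4833 -0.384   0.3018] F [ 1.1 -1.3 -0.2] open 0.0471 gf 0.0
```

Request:
{"api": "move_arm", "payload": {
  "plan": [
    {"grip": 0.1,"tx": 0.05,"ty": 0.03,"tz": 0,"ax": 0,"ay": 0,"az": -8},
    {"grip": 0.1,"tx": 0.1,"ty": 0.06,"tz": 0,"ax": 0,"ay": 0,"az": -16.3},
    {"grip": 0.1,"tx": 0.15,"ty": 0.09,"tz": 0,"ax": 0,"ay": 0,"az": -16.3},
    {"grip": 0.1,"tx": 0.2,"ty": 0.12,"tz": 0,"ax": 0,"ay": 0,"az": -16.3},
    {"grip": 0.1,"tx": 0.2218,"ty": 0.1344,"tz": 0.05,"ax": 0,"ay": 0,"az": -16.3}
  ]
}}

```text
clock: 3.55
eef_pos: [0.6766, -0.2026, 0.2555]
tool_rot: [0.7, 0.714, 0.004, 0.004]
wrist_force: [0.0, -0.5, 0.1]
opening: 0.0471
grasp_force: 0.0
```

```bash
python3 -c "
from h import *
go([.671,-.205,.10],1.2)"
```

```text
t [-0.0023 -0.0074  0.1554] a [ 0.6  0.  -0. ] clock 3.55 eef [ 0.6766 -0.2026  0.2555] F [ 0.  -0.5  0.1] open 0.0471 gf 0.0
```

Request:
{"api": "move_arm", "payload": {
  "plan": [
    {"grip": 0.1,"tx": -0.002,"ty": -0.006,"tz": 0.05,"ax": 0,"ay": 0,"az": 0},
    {"grip": 0.1,"tx": -0.002,"ty": -0.006,"tz": 0.1,"ax": 0,"ay": 0,"az": 0},
    {"grip": 0.1,"tx": -0.002,"ty": -0.006,"tz": 0.155,"ax": 0,"ay": 0,"az": 0},
    {"grip": 0.1,"tx": -0.002,"ty": -0.006,"tz": 0.165,"ax": 0,"ay": 0,"az": 0},
    {"grip": 0.1,"tx": -0.002,"ty": -0.006,"tz": 0.165,"ax": 0,"ay": 0,"az": 0}
  ]
}}

```text
clock: 4.18
eef_pos: [0.6657, -0.2093, 0.087]
tool_rot: [0.702, 0.712, 0.0, 0.0]
wrist_force: [-0.1, -0.3, 1.0]
opening: 0.0471
grasp_force: 0.0
```

```bash
python3 -c "
from h import *
go([.671,-.205,.031],1.2)
S={n:bot.snapshot(n) for n in('top','side')}
cv2.imwrite('pics/c3.png',np.hstack([cv2.resize(S['top']['color'][150:275,345:445],(400,500),interpolation=2),cv2.resize(S['side']['color'][150:260,280:368],(400,500),interpolation=2)]))
for n in S:
  for r in bot.landmark_of(n,'clamp_mid')[:1]: print(n,r,at_z(S[n],r['at'],.042))
"
```

```text
t [0.0042 0.0053 0.056 ] a [ 0.   0.  -0.3] clock 4.175 eef [ 0.6657 -0.2093  0.087 ] F [-0.1 -0.3  1. ] open 0.0471 gf 0.0
top {'at': [402.6, 181.6], 'score': 0.63} [ 0.67342843 -0.20804006  0.042     ]
side {'at': [315.6, 231.0], 'score': 0.64} [ 0.64929465 -0.18206104  0.042     ]
```

View pics/c3.png

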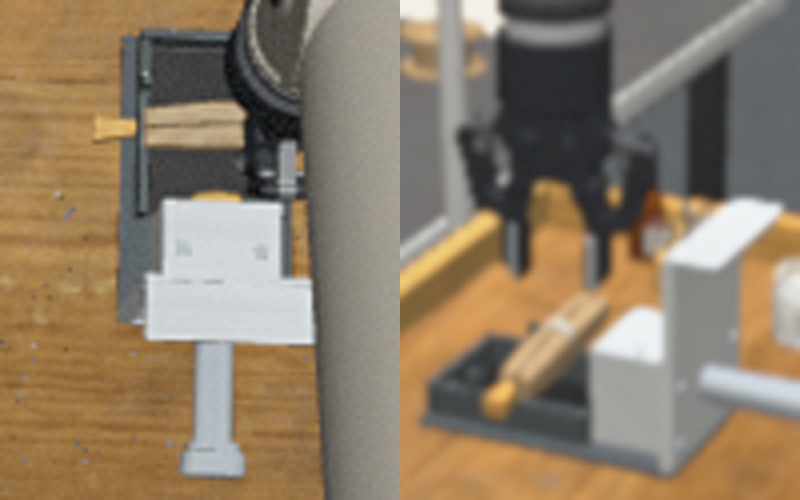

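Request:
{"api": "move_arm", "payload": {
  "plan": [
    {"grip": 0.1,"tx": 0.004,"ty": 0.006,"tz": 0.005,"ax": 0,"ay": 0,"az": 0},
    {"grip": 0.1,"tx": 0.004,"ty": 0.006,"tz": 0.03,"ax": 0,"ay": 0,"az": 0},
    {"grip": 0.1,"tx": 0.004,"ty": 0.006,"tz": 0.05,"ax": 0,"ay": 0,"az": 0},
    {"grip": 0.1,"tx": 0.004,"ty": 0.006,"tz": 0.056,"ax": 0,"ay": 0,"az": 0},
    {"grip": 0.1,"tx": 0.004,"ty": 0.006,"tz": 0.056,"ax": 0,"ay": 0,"az": 0}
  ]
}}

```text
clock: 5.0
eef_pos: [0.671, -0.205, 0.0299]
tool_rot: [0.702, 0.712, -0.0, -0.0]
wrist_force: [0.4, 0.3, -0.3]
opening: 0.0471
grasp_force: 0.0
```

Request:
{"api": "move_arm", "payload": {
  "plan": [
    {"grip": -0.2,"tx": 0,"ty": 0,"tz": 0,"ax": 0,"ay": 0,"az": 0},
    {"grip": -0.6,"tx": 0,"ty": 0,"tz": 0,"ax": 0,"ay": 0,"az": 0},
    {"grip": -1,"tx": 0,"ty": 0,"tz": 0,"ax": 0,"ay": 0,"az": 0},
    {"grip": -1,"tx": 0,"ty": 0,"tz": 0,"ax": 0,"ay": 0,"az": 0},
    {"grip": -1,"tx": 0,"ty": 0,"tz": 0,"ax": 0,"ay": 0,"az": 0}
  ],
  "newtons": 50
}}

```text
clock: 5.62
eef_pos: [0.672, -0.2053, 0.0314]
tool_rot: [0.702, 0.713, 0.0, 0.001]
wrist_force: [1.1, -1.5, 4.7]
opening: 0.0259
grasp_force: 52.5
```

Request:
{"api": "move_arm", "payload": {
  "plan": [
    {"grip": -1,"tx": 0,"ty": 0,"tz": -0.02,"ax": 0,"ay": 0,"az": 0},
    {"grip": -1,"tx": 0,"ty": 0,"tz": -0.06,"ax": 0,"ay": 0,"az": 0},
    {"grip": -1,"tx": 0,"ty": 0,"tz": -0.11,"ax": 0,"ay": 0,"az": 0},
    {"grip": -1,"tx": 0,"ty": 0,"tz": -0.17,"ax": 0,"ay": 0,"az": 0},
    {"grip": -1,"tx": 0,"ty": 0,"tz": -0.23,"ax": 0,"ay": 0,"az": 0}
  ]
}}

```text
clock: 6.25
eef_pos: [0.6702, -0.2048, 0.2626]
tool_rot: [0.702, 0.713, -0.0, -0.0]
wrist_force: [1.1, -0.2, -0.1]
opening: 0.026
grasp_force: 51.8
```

```bash
python3 -c "
from h import *
go([.45,-.205,.27],5)
go([.455,.30,.2],5)
S={n:bot.snapshot(n) for n in('top','side')}
cv2.imwrite('pics/c4.png',np.hstack([cv2.resize(S['side']['color'][100:260,250:378],(480,600),interpolation=2)]))
for n in S:
  for r in bot.landmark_of(n,'clamp_mid')[:1]: print(n,r)
"
```

```text
t [ 0.0032 -0.2202 -0.0073] a [-0.  -0.  -4.1] clock 6.25 eef [ 0.6702 -0.2048  0.2626] F [ 1.1 -0.2 -0.1] open 0.026 gf 51.820202234666795
t [ 0.508  -0.2074  0.0628] a [-0.  -0.  -4.1] clock 6.25 eef [ 0.6702 -0.2048  0.2626] F [ 1.1 -0.2 -0.1] open 0.026 gf 51.820202234666795
top {'at': [420.0, 159.0], 'score': 0.72}
side {'at': [281.4, 286.9], 'score': 0.6}
```

View pics/c4.png

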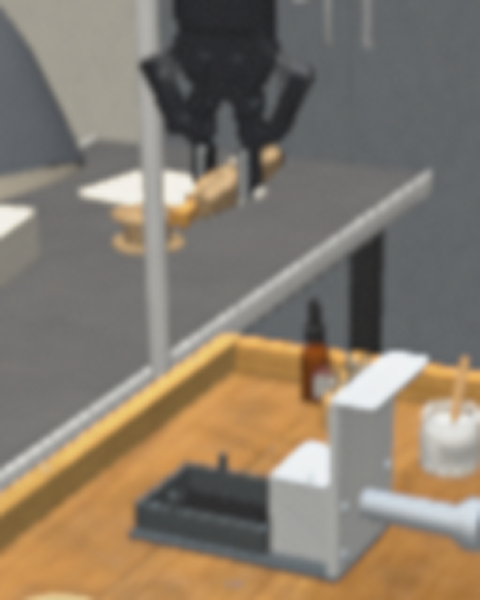

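Request:
{"api": "move_arm", "payload": {
  "plan": [
    {"grip": -1,"tx": 0,"ty": -0.04,"tz": 0,"ax": 0,"ay": 0,"az": 0},
    {"grip": -1,"tx": 0,"ty": -0.1,"tz": 0,"ax": 0,"ay": 0,"az": 0},
    {"grip": -1,"tx": 0,"ty": -0.16,"tz": 0,"ax": 0,"ay": 0,"az": 0},
    {"grip": -1,"tx": 0.02,"ty": -0.21,"tz": 0,"ax": 0,"ay": 0,"az": 0},
    {"grip": -1,"tx": 0.07,"ty": -0.215,"tz": 0,"ax": 0,"ay": 0,"az": 0}
  ]
}}

```text
clock: 7.08
eef_pos: [0.4497, -0.1407, 0.2581]
tool_rot: [0.705, 0.709, -0.002, -0.002]
wrist_force: [0.7, 0.8, -0.3]
opening: 0.0256
grasp_force: 51.8
```

Request:
{"api": "move_arm", "payload": {
  "plan": [
    {"grip": -1,"tx": 0.06,"ty": 0,"tz": 0,"ax": 0,"ay": 0,"az": 0},
    {"grip": -1,"tx": 0.12,"ty": 0,"tz": 0,"ax": 0,"ay": 0,"az": 0},
    {"grip": -1,"tx": 0.18,"ty": 0,"tz": 0,"ax": 0,"ay": 0,"az": 0},
    {"grip": -1,"tx": 0.24,"ty": 0,"tz": 0,"ax": 0,"ay": 0,"az": 0},
    {"grip": -1,"tx": 0.3,"ty": 0,"tz": 0,"ax": 0,"ay": 0,"az": -2}
  ]
}}

```text
clock: 7.7
eef_pos: [0.4487, 0.1626, 0.2586]
tool_rot: [0.689, 0.725, -0.002, -0.001]
wrist_force: [1.4, -0.5, -0.5]
opening: 0.0262
grasp_force: 51.8
```

```bash
python3 -c "
from h import *
go([.455,.315,.1],4.5)"
```

```text
t [0.1521 0.0145 0.1584] a [-0.2  0.1 -1.6] clock 7.7 eef [0.4487 0.1626 0.2586] F [ 1.4 -0.5 -0.5] open 0.0262 gf 51.77065167808905
```

Request:
{"api": "move_arm", "payload": {
  "plan": [
    {"grip": -1,"tx": 0.05,"ty": 0.005,"tz": 0.01,"ax": 0,"ay": 0,"az": -1.6},
    {"grip": -1,"tx": 0.1,"ty": 0.01,"tz": 0.04,"ax": 0,"ay": 0,"az": -1.6},
    {"grip": -1,"tx": 0.14,"ty": 0.014,"tz": 0.09,"ax": 0,"ay": 0,"az": -1.6},
    {"grip": -1,"tx": 0.152,"ty": 0.0145,"tz": 0.14,"ax": 0,"ay": 0,"az": -1.6},
    {"grip": -1,"tx": 0.152,"ty": 0.0145,"tz": 0.16,"ax": 0,"ay": 0,"az": -1.6}
  ]
}}

```text
clock: 8.32
eef_pos: [0.4538, 0.3129, 0.0959]
tool_rot: [0.678, 0.735, -0.004, -0.001]
wrist_force: [0.1, -0.3, 0.5]
opening: 0.0256
grasp_force: 51.7
```

```bash
python3 -c "
from h import *
go([.455,.315,.03],4.5)
go([.455,.315,.0215],4.5)
S={n:bot.snapshot(n) for n in('top','side')}
cv2.imwrite('pics/c5.png',np.hstack([cv2.resize(S['top']['color'][200:320,130:250],(400,400),interpolation=2),cv2.resize(S['side']['color'][270:410,240:380],(400,400),interpolation=2)]))
"
```

```text
t [0.0023 0.0019 0.0659] a [-0.5  0.2  0.1] clock 8.325 eef [0.4538 0.3129 0.0959] F [ 0.1 -0.3  0.5] open 0.0256 gf 51.73239873955026
t [0.0023 0.002  0.0744] a [-0.5  0.2  0.1] clock 8.325 eef [0.4538 0.3129 0.0959] F [ 0.1 -0.3  0.5] open 0.0256 gf 51.73239873955026
```

View pics/c5.png

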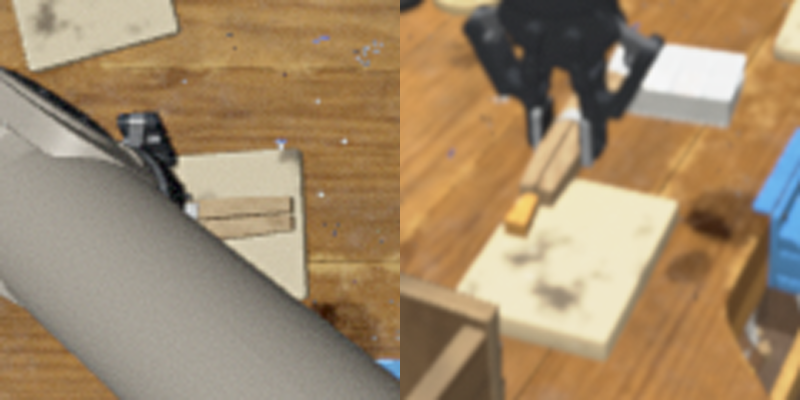

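The clamp is level over the big board: in the top crop its right half is at (245, 217), and the side view agrees. Lowering now.

Request:
{"api": "move_arm", "payload": {
  "plan": [
    {"grip": -1,"tx": 0,"ty": 0,"tz": 0.03,"ax": 0,"ay": 0,"az": 0},
    {"grip": -1,"tx": 0,"ty": 0,"tz": 0.055,"ax": 0,"ay": 0,"az": 0},
    {"grip": -1,"tx": 0,"ty": 0,"tz": 0.065,"ax": 0,"ay": 0,"az": 0},
    {"grip": -1,"tx": 0,"ty": 0,"tz": 0.07,"ax": 0,"ay": 0,"az": 0},
    {"grip": -1,"tx": 0,"ty": 0,"tz": 0.072,"ax": 0,"ay": 0,"az": 0}
  ]
}}

```text
clock: 9.05
eef_pos: [0.4581, 0.3144, 0.0292]
tool_rot: [0.679, 0.734, 0.001, 0.0]
wrist_force: [0.2, 0.2, -0.1]
opening: 0.0261
grasp_force: 51.8
```

```bash
python3 -c "
from h import *
go([.455,.315,.0215],4.5)"
```

```text
t [ 0.0008 -0.0031  0.0077] a [ 0.1 -0.  -0.1] clock 9.05 eef [0.4581 0.3144 0.0292] F [ 0.2  0.2 -0.1] open 0.0261 gf 51.78177544148639
```

Request:
{"api": "move_arm", "payload": {
  "plan": [
    {"grip": -1,"tx": 0,"ty": 0,"tz": 0.002,"ax": 0,"ay": 0,"az": 0},
    {"grip": -1,"tx": 0,"ty": 0,"tz": 0.004,"ax": 0,"ay": 0,"az": 0},
    {"grip": -1,"tx": 0,"ty": 0,"tz": 0.006,"ax": 0,"ay": 0,"az": 0},
    {"grip": -1,"tx": 0,"ty": 0,"tz": 0.006,"ax": 0,"ay": 0,"az": 0}
  ]
}}

```text
clock: 9.55
eef_pos: [0.4575, 0.3143, 0.0228]
tool_rot: [0.679, 0.734, 0.0, 0.0]
wrist_force: [-1.2, -1.6, 4.1]
opening: 0.0261
grasp_force: 52.5
```

Request:
{"api": "move_arm", "payload": {
  "plan": [
    {"grip": -1,"tx": 0,"ty": 0,"tz": 0.001,"ax": 0,"ay": 0,"az": 0},
    {"grip": -0.2,"tx": 0,"ty": 0,"tz": 0.001,"ax": 0,"ay": 0,"az": 0},
    {"grip": 0.1,"tx": 0,"ty": 0,"tz": 0.0,"ax": 0,"ay": 0,"az": 0},
    {"grip": 0.1,"tx": 0,"ty": 0,"tz": 0.0,"ax": 0,"ay": 0,"az": 0},
    {"grip": 0.1,"tx": 0,"ty": 0,"tz": 0,"ax": 0,"ay": 0,"az": 0}
  ]
}}

```text
clock: 10.18
eef_pos: [0.4572, 0.3141, 0.0221]
tool_rot: [0.679, 0.734, -0.0, 0.0]
wrist_force: [-0.1, 0.1, 0.2]
opening: 0.0469
grasp_force: 0.0
```

Request:
{"api": "move_arm", "payload": {
  "plan": [
    {"grip": 0.1,"tx": 0,"ty": 0,"tz": 0,"ax": 0,"ay": 0,"az": 0},
    {"grip": 0.1,"tx": 0,"ty": 0,"tz": -0.02,"ax": 0,"ay": 0,"az": 0},
    {"grip": 0.1,"tx": 0,"ty": 0,"tz": -0.06,"ax": 0,"ay": 0,"az": 0},
    {"grip": 0.1,"tx": 0,"ty": 0,"tz": -0.12,"ax": 0,"ay": 0,"az": 0},
    {"grip": 0.1,"tx": 0,"ty": 0,"tz": -0.18,"ax": 0,"ay": 0,"az": 0}
  ]
}}

```text
clock: 10.8
eef_pos: [0.457, 0.3144, 0.2053]
tool_rot: [0.679, 0.734, 0.0, 0.0]
wrist_force: [0.9, 0.0, -0.3]
opening: 0.0469
grasp_force: 0.0
```

```bash
python3 -c "
from h import *
go([.36,-.195,.21],90,35)
go([.36,-.195,.21],-90,35)
go([.36,-.195,.21],0,35)
print(np.round(bot.read_state()['joints'],2))
S={n:bot.snapshot(n) for n in('top','side')}
for n in S:
  for r in bot.landmark_of(n,'clamp_mid')[:1]: print(n,r,at_z(S[n],r['at'],.032))
"
```

```text
t [-0.5002 -0.1368 -0.005 ] a [ 26.1  28.2 -82.6] clock 10.8 eef [0.457  0.3144 0.2053] F [ 0.9  0.  -0.3] open 0.0469 gf 0.0
t [-0.5002 -0.1368 -0.005 ] a [ 28.8 -26.7  91.3] clock 10.8 eef [0.457  0.3144 0.2053] F [ 0.9  0.  -0.3] open 0.0469 gf 0.0
t [-0.5002 -0.1368 -0.005 ] a [35.   1.4  4.4] clock 10.8 eef [0.457  0.3144 0.2053] F [ 0.9  0.  -0.3] open 0.0469 gf 0.0
[-0.05  0.32 -0.77  1.78  0.25  1.13 -0.82]
top {'at': [192.4, 268.5], 'score': 0.9} [0.45554745 0.30460022 0.032     ]
side {'at': [285.1, 285.3], 'score': 0.73} [0.59445268 0.11026212 0.032     ]
```

Request:
{"api": "move_arm", "payload": {
  "plan": [
    {"grip": -1,"tx": -0.04,"ty": -0.006,"tz": -0.035,"ax": 0,"ay": 0,"az": 10},
    {"grip": -1,"tx": -0.1,"ty": -0.015,"tz": -0.035,"ax": 0,"ay": 0,"az": 20},
    {"grip": -1,"tx": -0.16,"ty": -0.022,"tz": -0.035,"ax": 0,"ay": 0,"az": 30},
    {"grip": -1,"tx": -0.22,"ty": -0.03,"tz": -0.035,"ax": 0,"ay": 0,"az": 40},
    {"grip": -1,"tx": -0.27,"ty": -0.036,"tz": -0.035,"ax": 0,"ay": 0,"az": 50}
  ]
}}

```text
clock: 11.62
eef_pos: [0.4409, 0.0395, 0.2362]
tool_rot: [0.927, 0.375, -0.001, -0.0]
wrist_force: [0.4, 0.3, -0.2]
opening: -0.0
grasp_force: 0.0
```

```bash
python3 -c "
from h import *
go([.43,-.195,.24],-90,0)
go([.43,-.195,.24],-90,-42)
print(np.round(bot.read_state()['joints'],2))
"
```

```text
t [-0.1709  0.1609 -0.0035] a [-0.   0.1 44.1] clock 11.625 eef [0.4409 0.0395 0.2362] F [ 0.4  0.3 -0.2] open -0.0 gf 0.0
t [-0.1709  0.1609 -0.0035] a [-16.1  40.   42. ] clock 11.625 eef [0.4409 0.0395 0.2362] F [ 0.4  0.3 -0.2] open -0.0 gf 0.0
[ 0.33  0.04 -0.52  1.98  0.02  1.13 -1.01]
```

Request:
{"api": "move_arm", "payload": {
  "plan": [
    {"grip": -1,"tx": -0.035,"ty": 0.033,"tz": 0,"ax": 0,"ay": 0,"az": 9},
    {"grip": -1,"tx": -0.07,"ty": 0.066,"tz": 0,"ax": 0,"ay": 0,"az": 18},
    {"grip": -1,"tx": -0.105,"ty": 0.1,"tz": 0,"ax": 0,"ay": 0,"az": 27},
    {"grip": -1,"tx": -0.14,"ty": 0.133,"tz": 0,"ax": 0,"ay": 0,"az": 36},
    {"grip": -1,"tx": -0.171,"ty": 0.161,"tz": 0,"ax": 0,"ay": 0,"az": 44}
  ]
}}

```text
clock: 12.25
eef_pos: [0.4318, -0.1939, 0.2361]
tool_rot: [1.0, 0.001, -0.001, -0.0]
wrist_force: [0.2, -0.1, 0.1]
opening: -0.0001
grasp_force: 0.0
```

```bash
python3 -c "
from h import *
go([.42,-.195,.15],-90,-42)
print(np.round(bot.read_state()['joints'],2))
S={n:bot.snapshot(n) for n in('top','side')}
for n in S:
  for k,z in (('clamp_mid',.032),('rod_head',.045)):
    for r in bot.landmark_of(n,k)[:1]: print(n,k,r,at_z(S[n],r['at'],z))
"
```

```text
t [-0.0116  0.0011  0.0861] a [-0.1 42.1  0.1] clock 12.25 eef [ 0.4318 -0.1939  0.2361] F [ 0.2 -0.1  0.1] open -0.0001 gf 0.0
[ 0.58  0.09 -0.26  1.93  0.02  1.13 -1.26]
top clamp_mid {'at': [188.4, 266.1], 'score': 0.73} [0.4613021 0.3145029 0.032    ]
top rod_head {'at': [399.3, 269.5], 'score': 0.82} [ 0.45576916 -0.19643764  0.045     ]
side clamp_mid {'at': [298.6, 355.6], 'score': 0.78} [0.4477804  0.32536339 0.032     ]
side rod_head {'at': [379.3, 241.3], 'score': 0.82} [ 0.45149044 -0.18607814  0.045     ]
```

Request:
{"api": "move_arm", "payload": {
  "plan": [
    {"grip": -1,"tx": -0.01,"ty": 0.001,"tz": 0,"ax": 0,"ay": 9,"az": 0},
    {"grip": -1,"tx": -0.012,"ty": 0.001,"tz": 0.02,"ax": 0,"ay": 18,"az": 0},
    {"grip": -1,"tx": -0.012,"ty": 0.001,"tz": 0.04,"ax": 0,"ay": 27,"az": 0},
    {"grip": -1,"tx": -0.012,"ty": 0.001,"tz": 0.06,"ax": 0,"ay": 36,"az": 0},
    {"grip": -1,"tx": -0.012,"ty": 0.001,"tz": 0.085,"ax": 0,"ay": 42,"az": 0}
  ]
}}

```text
clock: 13.18
eef_pos: [0.4228, -0.1827, 0.1775]
tool_rot: [0.957, 0.016, 0.29, -0.015]
wrist_force: [1.0, -0.1, 0.3]
opening: 0.0002
grasp_force: 0.0
```

```bash
python3 -c "
from h import *
go([.42,-.195,.039],-90,-42)
print(np.round(bot.read_state()['joints'],2))
"
```

```text
t [-0.0794  0.0148  0.1132] a [-2.2  8.3  1.1] clock 13.175 eef [ 0.4228 -0.1827  0.1775] F [ 1.  -0.1  0.3] open 0.0002 gf 0.0
[ 0.81 -0.09 -0.25  2.39 -0.84  0.49 -0.29]
```

```bash
python3 -c "
from h import *
go([.425,-.195,.12],-90,-35)
go([.43,-.195,.038],-90,-35)
print(np.round(bot.read_state()['joints'],2))
"
```

```text
t [-0.0303  0.0134  0.0486] a [-2.1  1.3  1.2] clock 13.175 eef [ 0.4228 -0.1827  0.1775] F [ 1.  -0.1  0.3] open 0.0002 gf 0.0
t [-0.0717  0.0152  0.1195] a [-2.1  1.3  1.2] clock 13.175 eef [ 0.4228 -0.1827  0.1775] F [ 1.  -0.1  0.3] open 0.0002 gf 0.0
[ 0.81 -0.09 -0.25  2.39 -0.84  0.49 -0.29]
```

Request:
{"api": "move_arm", "payload": {
  "plan": [
    {"grip": -1,"tx": -0.01,"ty": 0.005,"tz": 0.015,"ax": -1,"ay": 0,"az": 0.5},
    {"grip": -1,"tx": -0.02,"ty": 0.01,"tz": 0.03,"ax": -2,"ay": 0.5,"az": 1},
    {"grip": -1,"tx": -0.03,"ty": 0.0134,"tz": 0.0486,"ax": -2.1,"ay": 1,"az": 1.2},
    {"grip": -1,"tx": -0.03,"ty": 0.0134,"tz": 0.0486,"ax": -2.1,"ay": 1,"az": 1.2}
  ]
}}

```text
clock: 13.68
eef_pos: [0.4262, -0.1975, 0.1208]
tool_rot: [0.955, -0.001, 0.298, 0.0]
wrist_force: [0.3, 0.7, -0.5]
opening: -0.0002
grasp_force: 0.0
```

```bash
python3 -c "
from h import *
go([.425,-.195,.12],-90,-35)
go([.43,-.195,.038],-90,-35)
print(np.round(bot.read_state()['joints'],2))
"
```

```text
t [-0.0015 -0.0025 -0.    ] a [ 0.1  0.4 -0.2] clock 13.675 eef [ 0.4262 -0.1975  0.1208] F [ 0.3  0.7 -0.5] open -0.0002 gf 0.0
t [-0.0439 -0.0025  0.0703] a [ 0.1  0.4 -0.2] clock 13.675 eef [ 0.4262 -0.1975  0.1208] F [ 0.3  0.7 -0.5] open -0.0002 gf 0.0
[ 0.81  0.03 -0.26  2.46 -1.19  0.32  0.08]
```

```bash
python3 -c "
from h import *
go([.42,-.196,.12],-90,-15)
go([.425,-.196,.040],-90,-15)
"
```

```text
t [-0.0056 -0.0014 -0.0029] a [  0.1 -19.6  -0.2] clock 13.675 eef [ 0.4262 -0.1975  0.1208] F [ 0.3  0.7 -0.5] open -0.0002 gf 0.0
t [-0.0469 -0.0014  0.0658] a [  0.1 -19.6  -0.2] clock 13.675 eef [ 0.4262 -0.1975  0.1208] F [ 0.3  0.7 -0.5] open -0.0002 gf 0.0
```

Request:
{"api": "move_arm", "payload": {
  "plan": [
    {"grip": -1,"tx": -0.006,"ty": -0.001,"tz": -0.003,"ax": 0,"ay": -10,"az": 0},
    {"grip": -1,"tx": -0.006,"ty": -0.001,"tz": -0.003,"ax": 0,"ay": -19.6,"az": 0},
    {"grip": -1,"tx": -0.02,"ty": -0.001,"tz": 0.02,"ax": 0,"ay": -19.6,"az": 0},
    {"grip": -1,"tx": -0.035,"ty": -0.001,"tz": 0.045,"ax": 0,"ay": -19.6,"az": 0},
    {"grip": -1,"tx": -0.047,"ty": -0.001,"tz": 0.066,"ax": 0,"ay": -19.6,"az": 0}
  ]
}}

```text
clock: 14.3
eef_pos: [0.4275, -0.1976, 0.0412]
tool_rot: [0.991, 0.0, 0.132, 0.002]
wrist_force: [1.3, 0.4, 0.3]
opening: -0.0002
grasp_force: 0.0
```

```bash
python3 -c "
from h import *
go([.425,-.196,.040],-90,-15)
go([.47,-.196,.040],-90,-20)
print(np.round(bot.read_state()['joints'],2))
S={n:bot.snapshot(n) for n in('top','side')}
cv2.imwrite('pics/c6.png',cv2.resize(S['side']['color'][150:310,300:460],(600,600),interpolation=2))
"
```

```text
t [-0.0028 -0.0016  0.0005] a [ 0.3 -0.2  0. ] clock 14.3 eef [ 0.4275 -0.1976  0.0412] F [1.3 0.4 0.3] open -0.0002 gf 0.0
t [ 0.0407 -0.0016  0.0123] a [0.3 4.8 0. ] clock 14.3 eef [ 0.4275 -0.1976  0.0412] F [1.3 0.4 0.3] open -0.0002 gf 0.0
[ 0.6   0.24 -0.2   2.31 -0.15  0.35 -1.03]
```

View pics/c6.png

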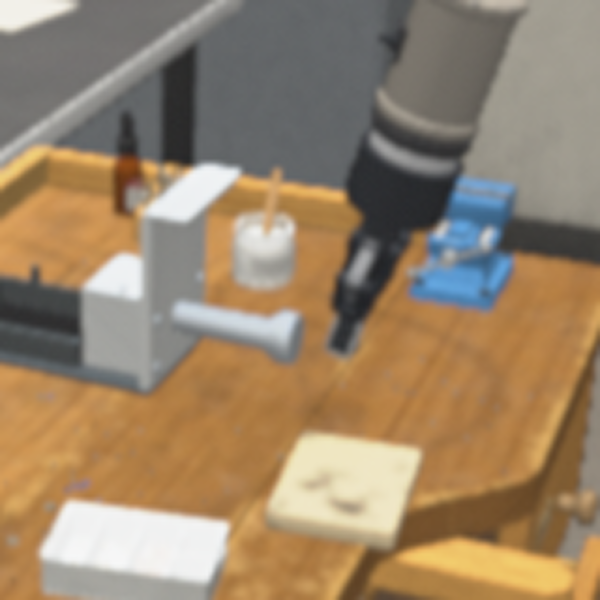

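The tip is in line in front of the rod head, which is at (285, 335) in the crop. Pushing, with the lean increasing as x grows.

Request:
{"api": "move_arm", "payload": {
  "plan": [
    {"grip": -1,"tx": 0.008,"ty": -0.0015,"tz": 0.003,"ax": 0.3,"ay": 1,"az": 0},
    {"grip": -1,"tx": 0.016,"ty": -0.0015,"tz": 0.005,"ax": 0.3,"ay": 2,"az": 0},
    {"grip": -1,"tx": 0.024,"ty": -0.0015,"tz": 0.0075,"ax": 0.3,"ay": 3,"az": 0},
    {"grip": -1,"tx": 0.032,"ty": -0.0015,"tz": 0.01,"ax": 0.3,"ay": 4,"az": 0},
    {"grip": -1,"tx": 0.04,"ty": -0.0015,"tz": 0.0123,"ax": 0.3,"ay": 5,"az": 0}
  ]
}}

```text
clock: 15.02
eef_pos: [0.466, -0.1974, 0.039]
tool_rot: [0.985, -0.003, 0.174, -0.001]
wrist_force: [-5.7, -0.8, 5.4]
opening: 0.0003
grasp_force: 3.1
```

```bash
python3 -c "
from h import *
go([.5,-.196,.040],-90,-32)
print(np.round(bot.read_state()['joints'],2))
"
```

```text
t [ 0.0323 -0.0016  0.0108] a [-0.1 11.9 -0.3] clock 15.025 eef [ 0.466  -0.1974  0.039 ] F [-5.7 -0.8  5.4] open 0.0003 gf 3.067047670483589
[ 0.65  0.29 -0.27  2.29 -0.23  0.26 -0.96]
```

Request:
{"api": "move_arm", "payload": {
  "plan": [
    {"grip": -1,"tx": 0.006,"ty": -0.001,"tz": 0.002,"ax": 0,"ay": 2,"az": 0},
    {"grip": -1,"tx": 0.013,"ty": -0.001,"tz": 0.0042,"ax": 0,"ay": 4,"az": 0},
    {"grip": -1,"tx": 0.019,"ty": -0.0015,"tz": 0.0064,"ax": 0,"ay": 7,"az": 0},
    {"grip": -1,"tx": 0.026,"ty": -0.0015,"tz": 0.0086,"ax": 0,"ay": 9,"az": 0},
    {"grip": -1,"tx": 0.032,"ty": -0.0015,"tz": 0.0108,"ax": 0,"ay": 12,"az": 0}
  ]
}}

```text
clock: 15.65
eef_pos: [0.4979, -0.1989, 0.0524]
tool_rot: [0.965, 0.002, 0.261, -0.01]
wrist_force: [-2.7, 1.1, -3.0]
opening: 0.0
grasp_force: 2.6
```

```bash
python3 -c "
from h import *
go([.515,-.196,.039],-90,-36)
go([.535,-.196,.039],-90,-36)
print(np.round(bot.read_state()['joints'],2))
"
```

```text
t [ 0.0079 -0.0026  0.0203] a [-1.1  5.7 -0.1] clock 15.65 eef [ 0.4979 -0.1989  0.0524] F [-2.7  1.1 -3. ] open 0.0 gf 2.6068599000973336
t [ 0.0252 -0.0024  0.0303] a [-1.1  5.7 -0.1] clock 15.65 eef [ 0.4979 -0.1989  0.0524] F [-2.7  1.1 -3. ] open 0.0 gf 2.6068599000973336
[ 0.5   0.29 -0.06  2.33 -1.36  0.23  0.19]
```

Request:
{"api": "move_arm", "payload": {
  "plan": [
    {"grip": -1,"tx": 0.004,"ty": -0.001,"tz": 0.003,"ax": 0,"ay": -1,"az": 0},
    {"grip": -1,"tx": 0.008,"ty": -0.002,"tz": 0.006,"ax": -0.5,"ay": -1,"az": 0},
    {"grip": -1,"tx": 0.012,"ty": -0.002,"tz": 0.009,"ax": -1,"ay": -1,"az": 0},
    {"grip": -1,"tx": 0.012,"ty": -0.002,"tz": 0.009,"ax": -1,"ay": -1,"az": 0}
  ]
}}

```text
clock: 16.15
eef_pos: [0.5163, -0.2015, 0.0542]
tool_rot: [0.967, -0.003, 0.256, 0.002]
wrist_force: [-3.4, -2.3, -1.4]
opening: 0.0001
grasp_force: 1.8
```

```bash
python3 -c "
from h import *
go([.53,-.196,.044],-90,-32)
print(np.round(bot.read_state()['joints'],2))
S={n:bot.snapshot(n) for n in('top','side')}
cv2.imwrite('pics/c7.png',cv2.resize(S['side']['color'][150:270,290:410],(600,600),interpolation=2))
"
```

```text
t [ 0.0068 -0.0056  0.0156] a [ 0.3  2.4 -0.3] clock 16.15 eef [ 0.5163 -0.2015  0.0542] F [-3.4 -2.3 -1.4] open 0.0001 gf 1.7545886454172432
[ 0.33  0.3   0.09  2.3  -1.32  0.23  0.1 ]
```

View pics/c7.png

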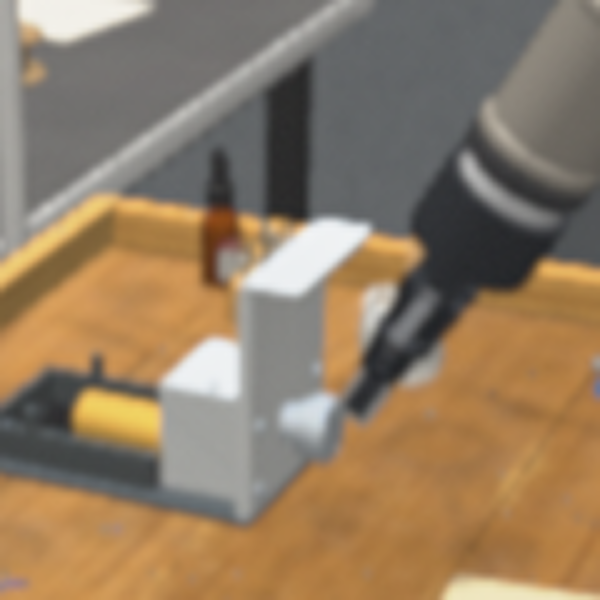

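The bush is well out and the rod head is nearly home. The tool clears the visor. Continuing.

Request:
{"api": "move_arm", "payload": {
  "plan": [
    {"grip": -1,"tx": 0.003,"ty": -0.002,"tz": 0.003,"ax": 0,"ay": 0,"az": 0},
    {"grip": -1,"tx": 0.006,"ty": -0.004,"tz": 0.006,"ax": 0,"ay": 0,"az": 0},
    {"grip": -1,"tx": 0.009,"ty": -0.005,"tz": 0.009,"ax": 0,"ay": 0,"az": 0},
    {"grip": -1,"tx": 0.011,"ty": -0.005,"tz": 0.011,"ax": 0,"ay": 0,"az": 0},
    {"grip": -1,"tx": 0.011,"ty": -0.005,"tz": 0.011,"ax": 0,"ay": 0,"az": 0}
  ]
}}

```text
clock: 16.88
eef_pos: [0.5263, -0.1973, 0.0487]
tool_rot: [0.967, -0.005, 0.254, 0.002]
wrist_force: [-22.9, -2.8, 12.9]
opening: 0.0003
grasp_force: 11.4
```

```bash
python3 -c "
from h import *
go([.535,-.196,.044],-90,-32)
print(np.round(bot.read_state()['joints'],2))
"
```

```text
t [ 0.0053 -0.0014  0.0083] a [ 0.3  2.6 -0.5] clock 16.875 eef [ 0.5263 -0.1973  0.0487] F [-22.9  -2.8  12.9] open 0.0003 gf 11.364621743559837
[ 0.28  0.32  0.12  2.29 -1.35  0.23  0.1 ]
```

Request:
{"api": "move_arm", "payload": {
  "plan": [
    {"grip": -1,"tx": 0.002,"ty": 0,"tz": 0.001,"ax": 0,"ay": 0,"az": 0},
    {"grip": -1,"tx": 0.003,"ty": 0,"tz": 0.0015,"ax": 0,"ay": 0,"az": 0},
    {"grip": -1,"tx": 0.003,"ty": 0,"tz": 0.0015,"ax": 0,"ay": 0,"az": 0}
  ]
}}

```text
clock: 17.25
eef_pos: [0.5265, -0.1973, 0.0479]
tool_rot: [0.968, -0.005, 0.252, 0.001]
wrist_force: [-35.7, -1.3, 22.8]
opening: -0.0002
grasp_force: 17.6
```

```bash
python3 -c "
from h import *
go([.535,-.196,.044],-90,-32)
print(np.round(bot.read_state()['joints'],2))
S={n:bot.snapshot(n) for n in('top','side')}
cv2.imwrite('pics/c8.png',np.hstack([cv2.resize(S['side']['color'][150:270,290:410],(400,400),interpolation=2),cv2.resize(S['top']['color'][150:270,340:460],(400,400),interpolation=2)]))
for n in S:
  for k,z in (('clamp_mid',.032),('bush_mid',.022)):
    for r in bot.landmark_of(n,k)[:1]: print(n,k,r,at_z(S[n],r['at'],z))
"
```

```text
t [ 0.0055 -0.0014  0.0075] a [ 0.3  2.8 -0.6] clock 17.25 eef [ 0.5265 -0.1973  0.0479] F [-35.7  -1.3  22.8] open -0.0002 gf 17.58326679468155
[ 0.28  0.32  0.13  2.29 -1.34  0.23  0.09]
top clamp_mid {'at': [192.9, 268.1], 'score': 0.91} [0.45652548 0.30342843 0.032     ]
top bush_mid {'at': [395.5, 185.2], 'score': 0.55} [ 0.66864344 -0.19341778  0.022     ]
side clamp_mid {'at': [297.1, 355.7], 'score': 0.56} [0.45030485 0.326794   0.032     ]
side bush_mid {'at': [313.4, 236.6], 'score': 0.73} [ 0.65684722 -0.18186274  0.022     ]
```

View pics/c8.png

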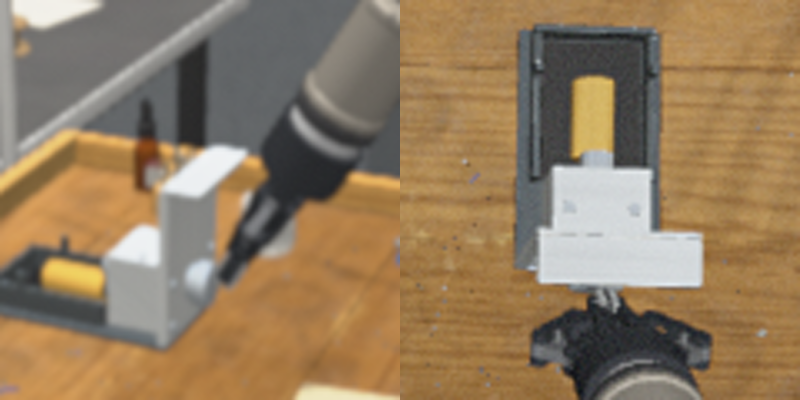

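The rod is hard against its stop and the bush is in the tray. Backing straight off.

Request:
{"api": "move_arm", "payload": {
  "plan": [
    {"grip": -1,"tx": -0.013,"ty": 0,"tz": -0.0075,"ax": 0,"ay": 0,"az": 0},
    {"grip": -1,"tx": -0.03,"ty": 0,"tz": -0.018,"ax": 0,"ay": 0,"az": 0},
    {"grip": -1,"tx": -0.03,"ty": 0,"tz": -0.04,"ax": 0,"ay": -5,"az": 0},
    {"grip": -1,"tx": -0.03,"ty": 0,"tz": -0.07,"ax": 0,"ay": -10,"az": 0},
    {"grip": -1,"tx": -0.03,"ty": 0,"tz": -0.07,"ax": 0,"ay": -10,"az": 0}
  ]
}}

```text
clock: 18.18
eef_pos: [0.4772, -0.1928, 0.0967]
tool_rot: [0.985, -0.0, 0.174, -0.002]
wrist_force: [0.8, 0.9, 0.1]
opening: -0.0
grasp_force: 0.0
```

```bash
python3 -c "
from h import *
go([.45,-.196,.1],-90,-20)
S={n:bot.snapshot(n) for n in('top','side')}
for k in ('clamp_mid','bush_mid','rod_head','tape_roll','pitch_lump','flux_jar'):
  l=[(bot.landmark_of(n,k) or [None])[0] for n in S]
  print(k,[x and x['at'] for x in l], np.round(tri([ray(S[n],x['at']) for n,x in zip(S,l)]),3) if all(l) else '')
cv2.imwrite('pics/c9.png',np.hstack([cv2.resize(S['side']['color'][190:270,290:370],(400,400),interpolation=2),cv2.resize(S['side']['color'][300:420,240:360],(400,400),interpolation=2)]))
"
```

```text
t [-0.0244  0.0032 -0.0124] a [-0.2 -0.  -0.1] clock 18.175 eef [ 0.4772 -0.1928  0.0967] F [0.8 0.9 0.1] open -0.0 gf 0.0
clamp_mid [[190.6, 269.6], [299.5, 352.6]] [0.453 0.31  0.026]
bush_mid [[396.0, 185.7], [311.5, 235.8]] [ 0.669 -0.195  0.016]
rod_head [[399.2, 237.3], [353.2, 235.0]] [ 0.535 -0.197  0.044]
tape_roll [[313.5, 167.9], [264.9, 267.7]] [0.714 0.012 0.003]
pitch_lump [[295.6, 202.6], [281.3, 287.0]] [ 0.632  0.059 -0.012]
flux_jar [None, [370.2, 223.4]]
```

View pics/c9.png

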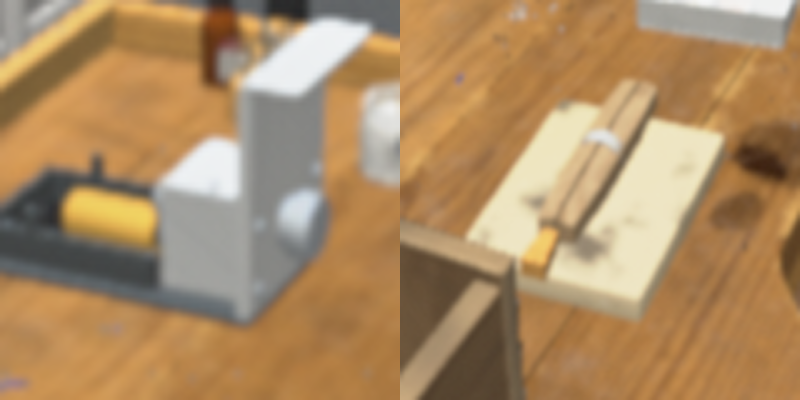

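The clamp lies flat on the board, the bush lies in the tray, the rod is home (face at x = 0.535 m, expected 0.534 m), and the robot touches nothing.

```bash
python3 -c "
from bench import bot
print(bot.hand_in())"
```

```text
the job is handed in; nothing more can be done
None
```

The job is handed in, verdict not shown: the last pictures show the ring clamp flat on the largest soldering board, the rod hard against its stop, and the bush in the catch tray; tape and pitch measured unmoved, the jar checked in the side view only.

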